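Set the rod-panel gauge to 7 and run the panel under its bar

ROBOT

A 6-joint arm with a two-finger parallel gripper is mounted at the origin on the work surface. World frame = base frame: x ahead of the robot, y to its left, z up, the work surface at z = 0. Lengths are in m, angles in degrees, forces in N, time in s.
With the tool pointing down it reaches from about 0.3 to 1 m from the base axis. Payload 5.1 kg.
Tool frame: the origin (TCP) lies at the very end of the fingers, on their centre line; the grasp point (between the pads) lies 19 mm behind it; z points along the fingers, y is the direction in which the jaws open and shut (so a half turn about z gives the same grasp; the last joint's range is limited). The gripper opens to 95 mm and grips with 3 to 60 N. Pads are 20 mm wide; open, the fingers measure 119 mm over their backs; the gripper's body (75 mm by 180 mm) begins 59 mm behind the grasp point.
Start: joints at [-68.904, 7.093, 94.555, -0, 78.352, -4.733], TCP at [0.283, -0.585, 0.215] pointing down, gripper open.
Joint ranges: [-149.61, 149.61], [-58.7, 133.49], [1.44, 155.28], [-77.14, 257.14], [18.33, 153.61], [-166.67, 166.67]. Speed limits (degrees/s): [147.25, 147.25, 180, 180, 180, 180].

INTERFACE

Orientations are given as a 3x3 rotation matrix whose columns are the frame's x, y, z axes.
In Python, from plant import * gives the robot as it stands.
- The arm moves only by the tool apply_moves, never from a script. Its argument "deltas" is a list of rows, each a list of 3 entries, a list of its own where there are three numbers: the finger opening in mm, from 0 to 95.1, then the shift along the world's x, y, z scaled (see below), then the turn, a rotation vector about the world's x, y, z scaled (see below). In form: [[grip, [tx, ty, tz], [wx, wy, wz]], ...]. A call has 1 to 20 rows; each row is the pose to reach, as a shift and turn from the pose measured when the call began, turning the shorter way round; what a row does not reach only later rows make up. The controller multiplies each number of a shift by 10 cm and each number of a turn by pi rad. A row lasts 1/12 s, in which the tool goes at most 41.7 mm and 7.16 degrees, less where a joint would pass 70% of its speed; a pose out of reach is approached as far as the arm can. A call with a number of a shift or a turn outside -1 to 1 is refused whole. A call with a gripper value outside its range is refused whole. The fingers move at their own pace and stop on an object; "squeeze" is the grip in N (left out, the last holds). Time passes only in rows, so rows that repeat a pose let the fingers close. It gives the time, the measured TCP pose, the force and the opening at its end, in the units of the state.
- get_obs(): the state, without advancing time (a new reading comes with each control period).
- read_camera(name): name is "side" or "top"; returns the picture (400x640x3 uint8, blue, green, red); there is no depth.
- camera_model(name): a dict with "fov_y" (degrees; the focal length in pixels is half the picture's height over the tangent of half this angle, whatever the lens; pixels are square), "cx", "cy" (the principal point, pixels), "D" ([k1, k2, p1, p2, k3] as OpenCV has them; the pictures are not rectified), "R" (3x3) and "t" (3): a world point X has camera coordinates R X + t. Camera axes: x right, y down, z forward; pixel columns grow to the right and rows downward; lengths in m; the calibration is good to about 2 mm. A picture is of the moment at which its call begins. camera_model takes no time and is no camera call.
- close_job(): hands the job in, once; it reports no verdict.
The state is a dict: "t": time; "qpos": joint angles; "dq": joint speeds; "effort": joint torques, N m; "tool_pos": TCP position; "orientation": TCP orientation; "wrist_force": force on the tool from outside, world axes, zero at the start; "ft_torque": the same for the moment, N m; "finger_gap": finger opening in m.
Only numpy, scipy, OpenCV 4.12 (cv2) and the standard library are available. Lean on these libraries where they do the work, as an engineer would, in place of code of your own. Each camera call takes 0.05 s, during which the arm holds its last target. There are 200 camera calls.

TASK

Turn the collar on top of the thickness gauge until its red pointer rests clicked in at number 7. Then slide the paper-rod panel along the gauge's track, under the bar, until its front end rests against the red end stop, leaving the collar at 7. Leave the other things on the desk where they are.

Things in the scene. Friction and masses are not known exactly. Their poses are not given: they have to be found in the camera images.
- gauge: Thickness gauge, fixed: plywood base 375 x 140 mm, 8 mm thick, x = -290 to +85 mm. Origin on the desk straight below the collar's axis; x runs along the track towards the end stop, z up. Track floor 8 mm above the desk, 84 mm wide between two aluminium rails 8 mm wide and 10 mm high. Blue bridge over x = 0: posts 40 mm (x) by 16 mm at y = +-60 mm, beam top 80 mm above the desk
- scale (a point): Centre of the flat top, 93 mm above the desk, of the white drum (radius 52 mm) on the bridge. It carries the numbers 1 to 9, 30 degrees apart, clockwise seen from above: 5 lies on the gauge's +x side (towards the end stop), 7 lies 60 degrees clockwise from there, 1 lies 120 degrees anticlockwise from there
- bar_foot (a point): Middle of the underside of the steel bar that hangs in the bridge across the track (16 mm along x). The collar raises it 3 mm per number: 2 mm above the track floor at 1, 17 mm at 6, 20 mm at 7
- stop (a point): Middle of the foot, on the track floor, of the face of the red end stop that looks back along the track; it lies at x = +60 mm, z = 8 mm in the gauge's frame. The stop is 100 mm wide and 22 mm high
- dial (a joint): Angle of the knurled collar in rad, growing as it turns clockwise seen from above: 0 = pointer at 1, 0.5236 per number, 3.1416 = 7, 4.189 = 9 (it stops just beyond 1 and 9). A spring detent clicks it into each number; leaving one takes about 0.15 N m
- collar (a point): Centre of the knurled dark steel collar, 42 mm in diameter, upright axis, 40 mm tall from 94 to 134 mm above the desk; this point is on the axis at 114 mm and turns with the collar. A red stripe on its top, side and foot is the pointer
- panel: Loose rigid wall panel of glued newspaper rods, 180 mm (x) by 80 mm (y) by 18 mm thick, about 150 g, flat in the track in front of the bridge, x along the track. Origin at the centre of its underside; front end at x = +90 mm, rear end at -90 mm. When home its origin is at x = -30 mm in the gauge's frame; the rear end, 120 mm before the collar's axis, still sticks out of the bridge
- glue: White glue bottle with orange cap, diameter 48 mm, 130 mm tall, origin under its centre; leave alone
- mug: Blue mug, diameter 76 mm, 90 mm tall, origin under its centre; leave alone
- scissors: Scissors lying flat, about 170 mm long along x, handles to -x, 8 mm thick, origin under the pivot; leave alone
- bundle: Bundle of paper rods with two blue bands, 220 mm along x, 34 mm wide, 18 mm tall, origin under its centre; leave alone
- tape: Yellow tape roll lying flat, diameter 76 mm, 18 mm tall, origin under its centre; leave alone
- clipbox: Small cardboard box 70 x 50 x 30 mm, origin under its centre; leave alone
There are look-alikes about, which are no part of the job. What is meant by the panel is not blue or orange, and is the larger of those in its own colour.

How it is judged:
By the outcome, as a careful person would: the job done as asked, in the order asked, and still so for the second after the job is handed in, with the robot touching nothing.
It also fails if it takes over 54 s, if anything falls off the work surface, if the arm or the gripper's body presses on something with over 40 N, if the wrist force passes 120 N, or if a joint passes its speed limit or range.

## Working session

There is one attempt and no reset: what is moved stays moved. The work goes in short steps, Python scripts to look and compute and a tool call to move; the robot and the scene stay as the last step left them, time stands still between calls to the robot, and variables do not carry over. Pictures are saved under pics/ and viewed, about 8 in all and at most 12, crops included, and the job is handed in when it is done.

Besides the shell and the picture viewer there is one more tool, called after ">>>" as a command line: name --argument value ..., lists and objects as JSON in quotes. apply_moves: Moves the arm, as the interface text tells. Shifts and turns lie within -1 to 1; 1 stands for 10 cm of shift or pi rad of turn. Its arguments: {"type":"object","properties":{"deltas":{"type":"array"},"squeeze":{"type":"number"}},"required":["deltas"]}

```bash
mkdir -p pics; python3 - <<'E'
from plant import *
import cv2
for n in("top","side"):
    cv2.imwrite(f"pics/{n}0.png",read_camera(n)); m=camera_model(n); print(n,m)
print(get_obs())
E
```

```text
top {'fov_y': 43.320427508747876, 'cx': 322.8281570576687, 'cy': 205.29277449590668, 'D': array([0.0422729, 0.       , 0.       , 0.       , 0.       ]), 'R': array([[ 1.56713547e-02, -9.99876844e-01, -8.39998091e-04],
       [-9.93051350e-01, -1.54663696e-02, -1.16661081e-01],
       [ 1.16633722e-01,  2.66239841e-03, -9.93171429e-01]]), 't': array([-0.05668038,  0.58230418,  1.42075128])}
side {'fov_y': 56.67143304297343, 'cx': 313.18281084420505, 'cy': 198.88896275199272, 'D': array([-0.04478755,  0.        ,  0.        ,  0.        ,  0.        ]), 'R': array([[-0.92072409, -0.39011112, -0.00896997],
       [-0.26374714,  0.63909756, -0.72248997],
       [ 0.28758406, -0.66284812, -0.69132321]]), 't': array([0.49744799, 0.24807186, 1.08983572])}
{'t': 0.1, 'qpos': array([-6.89033458e+01,  7.13126050e+00,  9.46244255e+01, -9.31587603e-04,
        7.83529287e+01, -4.73346598e+00]), 'dq': array([-0.12980025, -0.07993931, -0.26220782, -0.04152789, -0.06788459,
        0.01516177]), 'effort': array([ 5.83274923e-04, -4.18880153e+01, -3.61098003e+01,  7.75950425e-02,
        4.61024512e-02, -7.14787393e-05]), 'tool_pos': array([ 0.28296145, -0.58453945,  0.21351192]), 'orientation': array([[ 9.00088460e-01,  4.35706642e-01, -6.97193903e-04],
       [ 4.35707178e-01, -9.00086744e-01,  1.76289265e-03],
       [ 1.40569047e-04, -1.89053172e-03, -9.99998203e-01]]), 'wrist_force': array([-0.61472757, -0.23879339,  0.57642752]), 'ft_torque': array([0.04287808, 0.02222014, 0.00419012]), 'finger_gap': 0.09487256599588521}
```

View pics/top0.png

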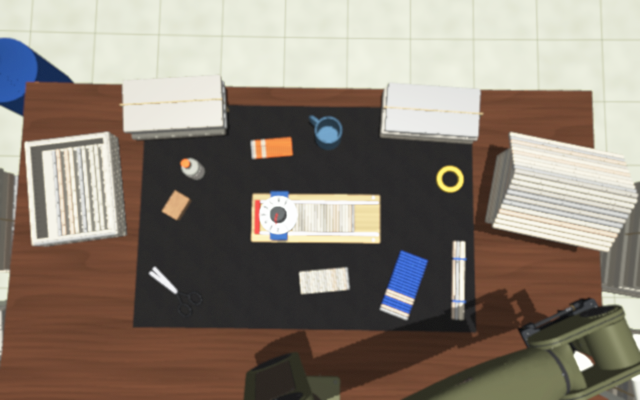

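View pics/side0.png

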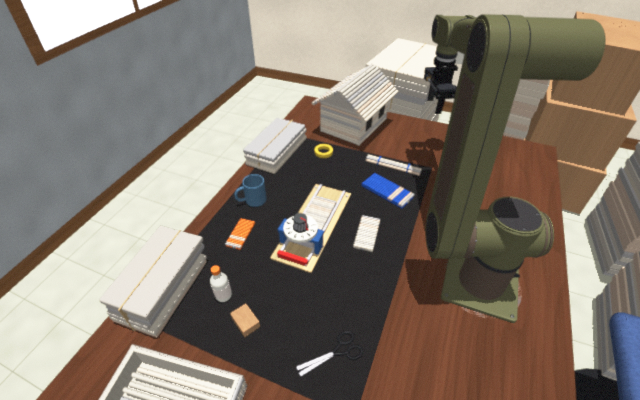

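```bash
cat > h.py <<'E'
from plant import *
import cv2, numpy as np
def cam(n):
    m=camera_model(n); f=200/np.tan(np.radians(m["fov_y"]/2))
    return np.array([[f,0,m["cx"]],[0,f,m["cy"]],[0,0,1]]),m["D"],m["R"],m["t"]
def ray(n,px,z):
    K,D,R,t=cam(n); u=cv2.undistortPoints(np.float64(px).reshape(-1,1,2),K,D)[:,0]
    d=np.c_[u,np.ones(len(u))]@R; c=-R.T@t
    return c+d*((z-c[2])/d[:,2])[:,None]
def proj(n,X):
    K,D,R,t=cam(n); return cv2.projectPoints(np.float64(X).reshape(-1,3),cv2.Rodrigues(R)[0],t,K,D)[0][:,0]
def red(im):
    h=cv2.cvtColor(im,cv2.COLOR_BGR2HSV); return (((h[...,0]<6)|(h[...,0]>172))&(h[...,1]>150)&(h[...,2]>90)).astype(np.uint8)*255
def crop(im,x,y,w,h,s,fn): cv2.imwrite(fn,cv2.resize(im[y:y+h,x:x+w],None,fx=s,fy=s,interpolation=cv2.INTER_CUBIC))
E
python3 - <<'E'
from h import *
im=cv2.imread("pics/top0.png"); h=cv2.cvtColor(im,cv2.COLOR_BGR2HSV)
sub=np.zeros((400,640),np.uint8); sub[180:256,240:395]=1
# base = bright region
m=((h[...,2]>90)*sub).astype(np.uint8)*255
m=cv2.morphologyEx(m,cv2.MORPH_CLOSE,np.ones((9,9)))
# blue posts excluded
b=((h[...,0]>95)&(h[...,0]<125)&(h[...,1]>120)&(sub>0)); 
m[b]=0
c=max(cv2.findContours(m,0,2)[0],key=cv2.contourArea)
r=cv2.minAreaRect(c);print(r)
bx=cv2.boxPoints(r);print(ray("top",bx,0.008).round(4))
# fit the rail-side edges: rows of +-x edges right of drum
for yy in range(300,380,10):
    col=np.where(m[:,yy])[0]; print(yy,col.min(),col.max(), end='; ')
# drum white
w=((h[...,1]<40)&(h[...,2]>190)).astype(np.uint8); w[:,:250]=0;w[:,306:]=0;w[:185]=0;w[245:]=0
ys,xs=np.nonzero(w);print("\nwhite",xs.min(),xs.max(),ys.min(),ys.max(),cv2.minEnclosingCircle(np.c_[xs,ys].astype(np.float32)))
rr=red(im);ys,xs=np.nonzero(rr*sub);print("red",xs.min(),xs.max(),ys.min(),ys.max());
a=cv2.resize(im[180:256,240:395],(775,380),interpolation=cv2.INTER_CUBIC)
s=cv2.imread("pics/side0.png");crop(s,265,175,95,100,5,"pics/s1.png");cv2.imwrite("pics/t1.png",a)
E
```

```text
((315.0, 218.0), (50.0, 130.0), 90.0)
[[ 0.6193  0.1677  0.008 ]
 [ 0.6253 -0.2154  0.008 ]
 [ 0.4782 -0.2157  0.008 ]
 [ 0.4723  0.1628  0.008 ]]
300 193 242; 310 193 242; 320 193 242; 330 193 242; 340 193 242; 350 194 243; 360 194 243; 370 194 243; 
white 260 305 196 239 ((282.8777770996094, 217.5), 28.207239151000977)
red 255 259 201 233
```

View pics/t1.png

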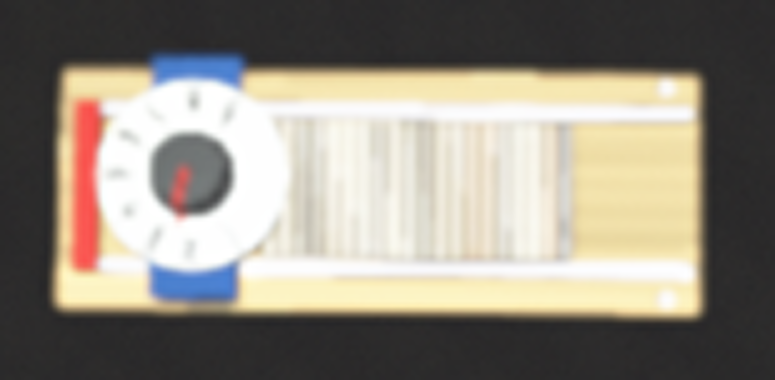

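View pics/s1.png

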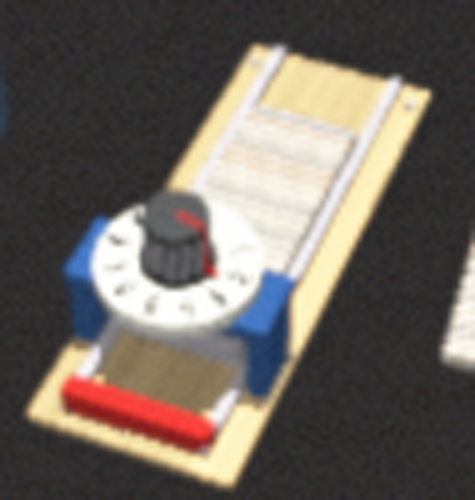

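Top crop: base corners ≈(62,66),(702,74),(700,318),(55,310); stop is to the left (world +y), panel rear end u≈572, and the pointer points down to about number 2, tip at (180,215). The side crop shows the pointer near "2" as well.

```bash
python3 - <<'E'
from h import *
T=lambda p:np.float64(p)/5+[240-.4,180-.4]
c=ray("top",T([(62,66),(702,74),(700,318),(55,310)]),.008); print(c.round(4))
L=(c[0]+c[3])/2-(c[1]+c[2])/2; print("len",np.linalg.norm(L),"wid",np.linalg.norm(c[0]-c[3]),np.linalg.norm(c[1]-c[2]))
ex=L/np.linalg.norm(L); ey=np.array([-ex[1],ex[0],0]); print("yaw",np.degrees(np.arctan2(ex[1],ex[0])))
mid=c.mean(0); o=mid+ex*(.290-.1875); print("origin by base",o.round(4))
# drum by its outline at z=.093
im=cv2.imread("pics/top0.png");h=cv2.cvtColor(im,cv2.COLOR_BGR2HSV)
d=ray("top",T([(96,173),(290,173),(192,78),(192,270)]),.093);print("drum",((d[0]+d[1])/2)[:2],((d[2]+d[3])/2)[:2],np.linalg.norm(d[0]-d[1]),np.linalg.norm(d[2]-d[3]))
k=ray("top",T([(192,132)]),.134);print("collar top +x edge",k, "expected",o[0]+.021)
r=red(im);r[:,:262]=0;r[:,300:]=0;r[:190]=0;r[245:]=0
ys,xs=np.nonzero(r);print(list(zip(xs,ys)))
# predicted pointer pictures for each number: foot at radius ~24 z .095, top at radius 15 z .134
for n in range(1,5):
    a=np.radians((5-n)*30); u=ex*np.cos(a)+ey*np.sin(a)
    for rr,z in((.005,.134),(.021,.134),(.021,.095)):
        P=np.array([*o[:2],0])+u*rr+[0,0,z]; print(n,((proj("top",P)[0]-[239.6,179.6])*5).round(), ((proj("side",P)[0]-[264.6,174.6])*5).round(),end=" | ")
    print()
p=ray("top",T([(572,150),(572,260)]),.022);print("panel rear gauge x",[(q-o)@ex for q in p], "y",[(q-o)@ey for q in p])
E
```

```text
[[ 0.62    0.1618  0.008 ]
 [ 0.6211 -0.2154  0.008 ]
 [ 0.4776 -0.2146  0.008 ]
 [ 0.4764  0.1612  0.008 ]]
len 0.37653124797855253 wid 0.14359030090721767 0.1435191183058561
yaw 90.1755181636234
origin by base [0.5485 0.0758 0.008 ]
drum [0.549487   0.07521562] [0.54916415 0.07577368] 0.10719346214107044 0.10665396725709834
collar top +x edge [[0.56759173 0.07260387 0.134     ]] expected 0.5694652312434532
[]
1 [190. 175.] [187. 213.] | 1 [204. 201.] [214. 210.] | 1 [210. 208.] [215. 254.] | 
2 [185. 177.] [186. 216.] | 2 [184. 206.] [211. 224.] | 2 [191. 212.] [212. 268.] | 
3 [180. 175.] [184. 219.] | 3 [165. 201.] [199. 234.] | 3 [172. 207.] [201. 278.] | 
4 [177. 172.] [179. 220.] | 4 [151. 186.] [182. 240.] | 4 [158. 193.] [184. 283.] | 
panel rear gauge x [np.float64(-0.2142508517036191), np.float64(-0.2145858930316836)] y [np.float64(-0.024209514973691202), np.float64(0.03983667609259495)]
```

```bash
cat >> h.py <<'E'
O=np.array([.549,.0757,0]); YAW=np.radians(90.2); EX=np.array([np.cos(YAW),np.sin(YAW),0]); EY=np.array([-EX[1],EX[0],0])
def pointer(n,im):
    "number from red-weighted centroid of the stripe near the collar vs the same of a sampled stripe (top r 0..21 at z .134, side 94..134)"
    r=im.astype(float); w=r[...,2]-np.maximum(r[...,0],r[...,1]); c=proj(n,[O+[0,0,.114]])[0]
    yy,xx=np.mgrid[:400,:640]; w=np.where((np.hypot(xx-c[0],yy-c[1])<13)&(w>35),w,0)
    # each red pixel lies on top face (z=.134) if within the collar radius there: use those for the bearing
    ys,xs=np.nonzero(w); P=ray(n,np.c_[xs,ys],.134)-O; rad=np.hypot(P[:,0],P[:,1]); k=(rad<.021)
    v=(P[k,:2]*w[ys,xs][k,None]).sum(0)
    F=ray(n,np.c_[xs,ys],.095)-O; i=np.argsort(-np.hypot(F[:,0],F[:,1]))[:0]
    a=np.degrees(np.arctan2(v@EY[:2],v@EX[:2])); return 5-a/30, len(xs), (xs.min(),xs.max(),ys.min(),ys.max()) if len(xs) else None
E
python3 - <<'E'
from h import *
for n in("top","side"): print(n,pointer(n,cv2.imread(f"pics/{n}0.png")))
E
```

```text
top (np.float64(2.476795026426722), 31, (np.int64(274), np.int64(277), np.int64(213), np.int64(223)))
side (np.float64(2.420046632658339), 29, (np.int64(300), np.int64(308), np.int64(217), np.int64(230)))
```

>>> apply_moves --deltas '[[95,[0,0,0.2],[0,0,0.04]],[95,[0.3,0.4,0.2],[0,0,0.08]],[95,[0.6,0.8,0.2],[0,0,0.12]],[95,[0.8,1,0.2],[0,0,0.16]],[95,[1,1,0.2],[0,0,0.2]],[95,[1,1,0.2],[0,0,0.24]],[95,[1,1,0.2],[0,0,0.24]]]'

```text
t: 0.68
tool_pos: [0.3839, -0.4834, 0.2329]
orientation: [[0.354, 0.935, -0.002], [0.935, -0.354, 0.002], [0.001, -0.003, -1.0]]
wrist_force: [-1.1, -0.9, -0.2]
finger_gap: 0.0951
```

>>> apply_moves --deltas '[[95,[0.1,0.4,0],[0,0,0.04]],[95,[0.2,0.8,0],[0,0,0.08]],[95,[0.25,1,0],[0,0,0.12]],[95,[0.25,1,0],[0,0,0.12]]]'

```text
t: 1.02
tool_pos: [0.4092, -0.3803, 0.2325]
orientation: [[-0.019, 1.0, -0.003], [1.0, 0.019, 0.002], [0.002, -0.003, -1.0]]
wrist_force: [1.0, -1.0, -0.6]
finger_gap: 0.0954
```

>>> apply_moves --deltas '[[95,[0.1,0.4,0],[0,0,0.04]],[95,[0.2,0.8,0],[0,0,0.08]],[95,[0.3,1,0],[0,0,0.12]]]'

```text
t: 1.27
tool_pos: [0.4386, -0.2787, 0.2322]
orientation: [[-0.382, 0.924, -0.004], [0.924, 0.382, 0.002], [0.003, -0.003, -1.0]]
wrist_force: [0.5, 0.6, -0.6]
finger_gap: 0.0949
```

>>> apply_moves --deltas '[[95,[0.1,0.4,0],[0,0,0.04]],[95,[0.2,0.8,0],[0,0,0.08]],[95,[0.3,1,0],[0,0,0.12]]]'

```text
t: 1.52
tool_pos: [0.4684, -0.1766, 0.232]
orientation: [[-0.695, 0.719, -0.005], [0.719, 0.695, 0.001], [0.004, -0.002, -1.0]]
wrist_force: [0.4, -1.0, 0.4]
finger_gap: 0.0952
```

>>> apply_moves --deltas '[[95,[0.1,0.4,0],[0,0,0.04]],[95,[0.2,0.8,0],[0,0,0.08]],[95,[0.3,1,0],[0,0,0.12]]]'

```text
t: 1.77
tool_pos: [0.4984, -0.0745, 0.232]
orientation: [[-0.91, 0.415, -0.005], [0.415, 0.91, 0.0], [0.004, -0.002, -1.0]]
wrist_force: [1.8, -0.5, 0.8]
finger_gap: 0.0949
```

>>> apply_moves --deltas '[[95,[0.1,0.4,0],[0,0,0.04]],[95,[0.2,0.8,0],[0,0,0.08]],[95,[0.3,1,0],[0,0,0.12]],[95,[0.3,1,0],[0,0,0.12]]]'

```text
t: 2.1
tool_pos: [0.5295, 0.0279, 0.2317]
orientation: [[-0.999, 0.048, -0.004], [0.048, 0.999, -0.001], [0.004, -0.001, -1.0]]
wrist_force: [-0.1, -0.1, 0.2]
finger_gap: 0.095
```

```bash
python3 - <<'E'
from h import *
o=get_obs(); print(o["t"],o["qpos"].round(1),o["tool_pos"],((O-o["tool_pos"])*10).round(3),np.degrees(np.arctan2(*o["orientation"][1::-1,0])))
E
```

```text
2.1 [-2.800e+00 -8.600e+00  1.085e+02 -1.000e-01  8.040e+01 -9.000e+01] [0.52954293 0.02794051 0.23174935] [ 0.195  0.478 -2.317] 177.26723720428726
```

>>> apply_moves --deltas '[[95,[0.1,0.24,0],[0,0,0]],[95,[0.195,0.48,0],[0,0,0]],[95,[0.195,0.48,-0.2],[0,0,0]],[95,[0.195,0.48,-0.5],[0,0,0]],[95,[0.195,0.48,-0.8],[0,0,0]],[95,[0.195,0.48,-1],[0,0,0]],[95,[0.195,0.48,-1],[0,0,0]]]'

```text
t: 2.68
tool_pos: [0.5455, 0.074, 0.1258]
orientation: [[-0.998, 0.054, -0.015], [0.054, 0.999, -0.002], [0.014, -0.003, -1.0]]
wrist_force: [-1.0, 0.6, -1.2]
finger_gap: 0.0948
```

>>> apply_moves --deltas '[[70,[0,0,-0.15],[0,0,0]],[60,[0,0,-0.3],[0,0,0]],[50,[0,0,-0.3],[0,0,0]],[46,[0,0,-0.3],[0,0,0]],[46,[0,0,-0.3],[0,0,0]],[46,[0,0,-0.3],[0,0,0]]]'

```text
t: 3.18
tool_pos: [0.5466, 0.0736, 0.0976]
orientation: [[-0.998, 0.055, -0.012], [0.055, 0.998, -0.002], [0.012, -0.003, -1.0]]
wrist_force: [-0.1, -0.3, 0.5]
finger_gap: 0.0604
```

```bash
python3 - <<'E'
from h import *
a=read_camera("top");b=read_camera("side")
o=get_obs(); print(o["tool_pos"],o["wrist_force"],o["finger_gap"])
A=cv2.resize(a[180:256,240:330],(450,380),interpolation=2);B=cv2.resize(b[185:261,265:335],(350,380),interpolation=2)
cv2.imwrite("pics/g1.png",np.hstack([A,B]))
E
```

```text
[0.54625177 0.0738759  0.09716766] [ 0.0937027  -0.3083476  -0.01296165] 0.05237306352056602
```

View pics/g1.png

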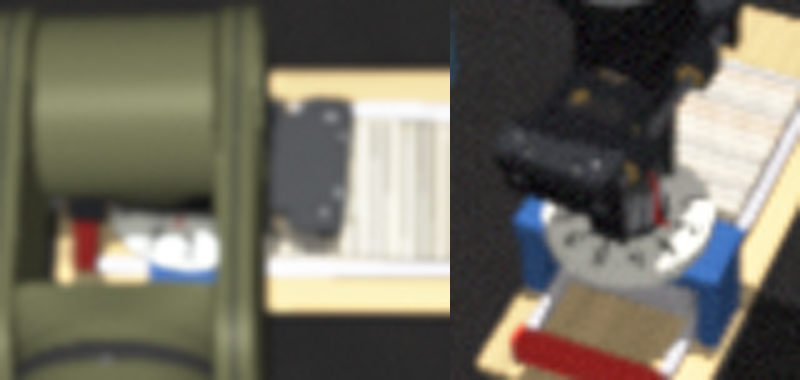

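The gripper straddles the collar (jaws along the track), with the pointer still on its near side around 2. I'll centre, close and turn.

>>> apply_moves --deltas '[[50,[0.026,0.018,0.02],[0,-0.004,0]],[46,[0.026,0.018,0.02],[0,-0.004,0]],[40,[0.026,0.018,0.02],[0,-0.004,0]],[36,[0.026,0.018,0.02],[0,-0.004,0]],[36,[0.026,0.018,0.02],[0,-0.004,0]],[36,[0.026,0.018,0.02],[0,-0.004,0]],[36,[0.026,0.018,0.02],[0,-0.004,0]]]' --squeeze 25

```text
t: 3.87
tool_pos: [0.5492, 0.0753, 0.0998]
orientation: [[-0.999, 0.054, 0.001], [0.054, 0.999, -0.003], [-0.001, -0.003, -1.0]]
wrist_force: [-2.0, -4.0, 5.3]
finger_gap: 0.0419
```

>>> apply_moves --deltas '[[36,[0,0,0],[0,0,-0.03]],[36,[0,0,0],[0,0,-0.06]],[36,[0,0,0],[0,0,-0.09]],[36,[0,0,0],[0,0,-0.12]],[36,[0,0,0],[0,0,-0.15]],[36,[0,0,0],[0,0,-0.18]],[36,[0,0,0],[0,0,-0.21]],[36,[0,0,0],[0,0,-0.24]],[36,[0,0,0],[0,0,-0.27]],[36,[0,0,0],[0,0,-0.3]],[36,[0,0,0],[0,0,-0.333]],[36,[0,0,0],[0,0,-0.333]],[36,[0,0,0],[0,0,-0.333]]]' --squeeze 35

```text
t: 4.95
tool_pos: [0.5495, 0.0758, 0.0998]
orientation: [[-0.455, 0.89, -0.001], [0.89, 0.455, -0.001], [-0.0, -0.001, -1.0]]
wrist_force: [1.0, 1.1, 1.4]
finger_gap: 0.0415
```

```bash
python3 - <<'E'
from h import *
b=read_camera("side")
o=get_obs(); print(o["tool_pos"],o["wrist_force"],o["ft_torque"],o["finger_gap"],o["qpos"].round(1),np.degrees(np.arctan2(*o["orientation"][1::-1,0])))
crop(b,255,175,100,90,5,"pics/g2.png")
E
```

```text
[0.54947499 0.07578828 0.09983277] [1.87512693 0.23719484 0.92202768] [ 0.21675348 -0.35278424 -0.04714114] 0.04145557328143729 [  2.3   0.9 112.6  -0.   66.5 -24.7] 117.08409287522232
```

View pics/g2.png

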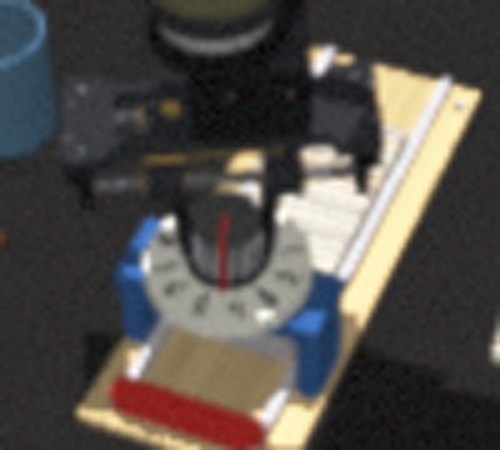

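```bash
python3 - <<'E'
from h import *
P=lambda X:((proj("side",X)[0]-[254.6,174.6])*5).round()
print("c top",P(O+[0,0,.134]),"c foot",P(O+[0,0,.094]))
for n in (2,3,4,4.5,5,6,7,8):
    a=np.radians((5-n)*30); u=EX*np.cos(a)+EY*np.sin(a)
    print(n,P(O+u*.021+[0,0,.134]),P(O+u*.021+[0,0,.095]),P(O+u*.042+[0,0,.093]))
E
```

```text
c top [228. 213.] c foot [230. 259.]
2 [260. 223.] [262. 267.] [293. 279.]
3 [249. 234.] [250. 278.] [271. 301.]
4 [231. 239.] [234. 283.] [237. 312.]
4.5 [222. 239.] [224. 283.] [219. 312.]
5 [213. 237.] [216. 281.] [201. 308.]
6 [199. 229.] [202. 273.] [174. 291.]
7 [193. 217.] [196. 261.] [162. 266.]
8 [196. 204.] [199. 248.] [168. 240.]
```

>>> apply_moves --deltas '[[36,[0,0,0],[0,0,-0.03]],[36,[0,0,0],[0,0,-0.06]],[36,[0,0,0],[0,0,-0.09]],[36,[0,0,0],[0,0,-0.12]],[36,[0,0,0],[0,0,-0.15]],[36,[0,0,0],[0,0,-0.18]],[36,[0,0,0],[0,0,-0.21]],[36,[0,0,0],[0,0,-0.24]],[36,[0,0,0],[0,0,-0.27]],[36,[0,0,0],[0,0,-0.3]],[36,[0,0,0],[0,0,-0.333]],[36,[0,0,0],[0,0,-0.36]],[36,[0,0,0],[0,0,-0.39]],[36,[0,0,0],[0,0,-0.41]],[36,[0,0,0],[0,0,-0.41]],[36,[0,0,0],[0,0,-0.41]]]'

```text
t: 6.33
tool_pos: [0.5502, 0.0757, 0.0999]
orientation: [[0.726, 0.687, 0.001], [0.687, -0.726, 0.001], [0.001, -0.0, -1.0]]
wrist_force: [3.9, -1.1, -0.8]
finger_gap: 0.0414
```

```bash
python3 - <<'E'
from h import *
b=read_camera("side");a=read_camera("top")
o=get_obs(); print(o["tool_pos"],o["wrist_force"],o["ft_torque"],o["finger_gap"],o["qpos"].round(1),np.degrees(np.arctan2(*o["orientation"][1::-1,0])))
A=cv2.resize(a[180:256,240:300],(300,380),interpolation=2);B=cv2.resize(b[175:251,255:355],(500,380),interpolation=2)
cv2.imwrite("pics/g3.png",np.hstack([B,A]))
E
```

```text
[0.55016292 0.07569574 0.09985137] [ 5.21520155 -0.61212508 -1.66796286] [-0.12592183 -0.96450898 -0.03521725] 0.0415412265400733 [  2.3   0.9 112.6   0.   66.4  48.8] 43.412170343771585
```

View pics/g3.png

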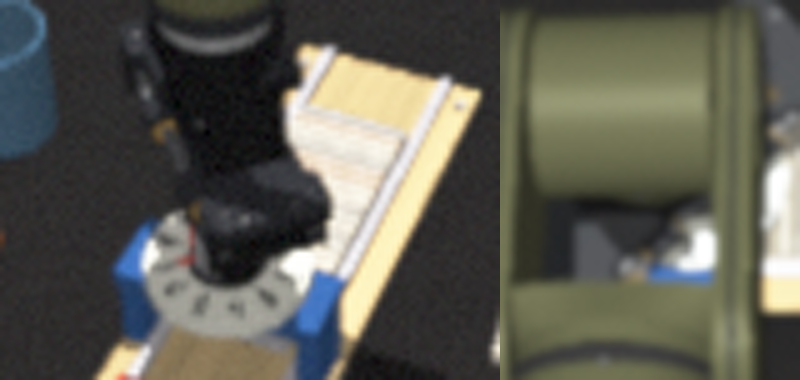

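Pointer foot at (185,261) next to 7. Release, lift, and move clear towards the panel's rear.

>>> apply_moves --deltas '[[46,[0,0,0],[0,0,0]],[60,[0,0,0],[0,0,0]],[70,[0,0,0],[0,0,0]],[80,[0,0,0.1],[0,0,0]],[80,[0,0,0.4],[0,0,0]],[80,[0,0,0.8],[0,0,0]],[80,[0,-0.4,0.8],[0,0,0.03]],[60,[0,-0.8,0.8],[0,0,0.06]],[50,[0,-1,0.8],[0,0,0.09]],[40,[0,-1,0.8],[0,0,0.12]]]'

```text
t: 7.27
tool_pos: [0.5501, -0.0276, 0.1811]
orientation: [[0.421, 0.907, 0.001], [0.907, -0.421, -0.0], [0.0, 0.001, -1.0]]
wrist_force: [0.4, 0.7, -0.1]
finger_gap: 0.0652
```

>>> apply_moves --deltas '[[40,[0,-0.4,0],[0,0,0.04]],[40,[0,-0.8,0],[0,0,0.08]],[40,[0,-1,0],[0,0,0.12]],[40,[0,-1,0],[0,0,0.14]]]'

```text
t: 7.6
tool_pos: [0.5498, -0.1316, 0.1819]
orientation: [[-0.007, 1.0, 0.001], [1.0, 0.007, -0.001], [-0.001, 0.001, -1.0]]
wrist_force: [-0.8, 0.8, -1.0]
finger_gap: 0.0417
```

>>> apply_moves --deltas '[[40,[0,-0.3,0],[0,0,0]],[40,[0,-0.5,0],[0,0,0]],[40,[0,-0.5,0],[0,0,0]]]'

```text
t: 7.85
tool_pos: [0.5495, -0.1845, 0.1828]
orientation: [[-0.004, 1.0, 0.001], [1.0, 0.004, -0.003], [-0.003, 0.001, -1.0]]
wrist_force: [0.2, 0.5, 1.0]
finger_gap: 0.04
```

```bash
python3 - <<'E'
from h import *
b=read_camera("side");a=read_camera("top")
o=get_obs(); print(o["t"],o["tool_pos"],o["finger_gap"],o["qpos"].round(1),np.degrees(np.arctan2(*o["orientation"][1::-1,0])),o["orientation"][:,2].round(3))
print(pointer("side",b),pointer("top",a))
print("to target",((O-.247*EX-o["tool_pos"])*10).round(3))
A=cv2.resize(a[190:246,245:305],(420,392),interpolation=2);B=cv2.resize(b[195:251,265:319],(378,392),interpolation=2)
cv2.imwrite("pics/g4.png",np.hstack([B,A]))
E
```

```text
7.95 [ 0.54958396 -0.18177211  0.18234893] 0.039962041687082187 [-23.6  -0.6 105.7  -0.   74.8 -23.9] 90.32376931840767 [ 0.001 -0.001 -1.   ]
(np.float64(7.082459091145486), 19, (np.int64(291), np.int64(299), np.int64(217), np.int64(227))) (np.float64(6.868632787689969), 22, (np.int64(272), np.int64(277), np.int64(207), np.int64(213)))
to target [ 0.003  0.105 -1.823]
```

View pics/g4.png

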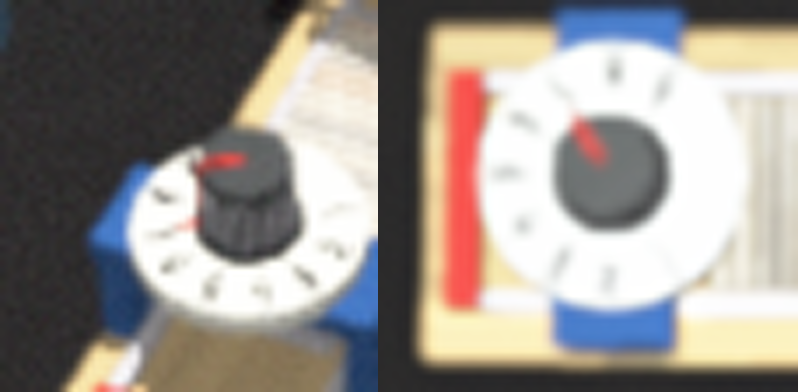

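Both views show the pointer at 7 (top crop pointer tip (575,120) aiming at 7's mark). Now lower behind the panel.

>>> apply_moves --deltas '[[40,[0,0.05,-0.3],[0,0,0]],[40,[0,0.05,-0.6],[0,0,0]],[40,[0,0.05,-0.9],[0,0,0]],[40,[0,0.05,-1],[0,0,0]],[40,[0,0.05,-1],[0,0,0]]]'

```text
t: 8.37
tool_pos: [0.5471, -0.1746, 0.0789]
orientation: [[-0.007, 1.0, -0.006], [1.0, 0.007, 0.002], [0.002, -0.006, -1.0]]
wrist_force: [0.3, 0.1, -0.6]
finger_gap: 0.0401
```

>>> apply_moves --deltas '[[40,[0,0,-0.2],[0,0,0]],[40,[0,0,-0.4],[0,0,0]],[40,[0,0,-0.55],[0,0,0]],[40,[0,0,-0.66],[0,0,0]],[40,[0,0,-0.66],[0,0,0]],[40,[0,0,-0.66],[0,0,0]]]'

```text
t: 8.87
tool_pos: [0.5478, -0.1746, 0.014]
orientation: [[-0.007, 1.0, -0.005], [1.0, 0.007, 0.002], [0.002, -0.005, -1.0]]
wrist_force: [0.8, 0.4, 0.8]
finger_gap: 0.0397
```

```bash
python3 - <<'E'
from h import *
o=get_obs(); print(o["t"],o["tool_pos"],o["finger_gap"],o["wrist_force"],o["orientation"].round(3)); print("home TCP y approx",(O-.130*EX)[:2])
E
```

```text
8.8667 [ 0.54782565 -0.17461105  0.01396902] 0.039711191565862995 [0.82542345 0.44882936 0.75367919] [[-0.007  1.    -0.005]
 [ 1.     0.007  0.002]
 [ 0.002 -0.005 -1.   ]]
home TCP y approx [ 0.54945378 -0.05429921]
```

Travel to home ≈0.120 m. Push slowly.

>>> apply_moves --deltas '[[40,[0.01,0.08,0],[0,0,0]],[40,[0.015,0.14,0],[0,0,0]],[40,[0.015,0.2,0],[0,0,0]],[40,[0.015,0.26,0],[0,0,0]],[40,[0.015,0.32,0],[0,0,0]],[40,[0.015,0.38,0],[0,0,0]],[40,[0.015,0.44,0],[0,0,0]],[40,[0.015,0.5,0],[0,0,0]],[40,[0.015,0.56,0],[0,0,0]],[40,[0.015,0.62,0],[0,0,0]],[40,[0.015,0.68,0],[0,0,0]],[40,[0.015,0.74,0],[0,0,0]],[40,[0.015,0.8,0],[0,0,0]],[40,[0.015,0.86,0],[0,0,0]],[40,[0.015,0.92,0],[0,0,0]],[40,[0.015,0.98,0],[0,0,0]],[40,[0.015,1,0],[0,0,0]]]'

```text
t: 10.28
tool_pos: [0.5492, -0.0736, 0.0138]
orientation: [[-0.008, 1.0, -0.005], [1.0, 0.008, 0.002], [0.002, -0.005, -1.0]]
wrist_force: [0.6, -1.5, 1.3]
finger_gap: 0.0396
```

```bash
python3 - <<'E'
from h import *
a=read_camera("top");b=read_camera("side")
o=get_obs(); print(o["t"],o["tool_pos"],o["finger_gap"],o["wrist_force"])
A=cv2.resize(a[185:251,240:320],(400,330),interpolation=2);B=cv2.resize(b[195:275,265:345],(330,330),interpolation=2)
cv2.imwrite("pics/g5.png",np.hstack([B,A]))
E
```

```text
10.3833 [ 0.54892693 -0.07369919  0.01356491] 0.04020848692422835 [ 0.38347816 -0.43945331 -0.17139196]
```

View pics/g5.png

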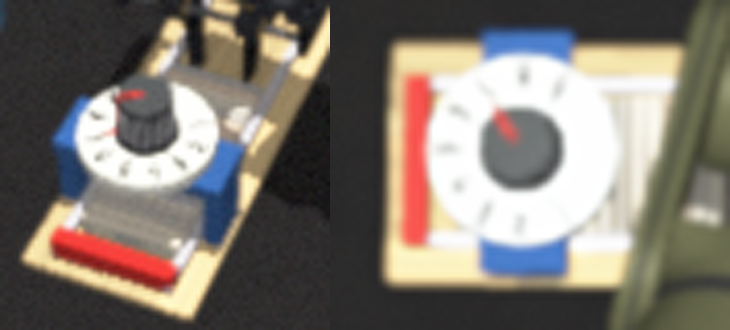

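Panel has passed under the bar and the pointer is still at 7. Continue gently to the stop.

>>> apply_moves --deltas '[[40,[0,0.03,0],[0,0,0]],[40,[0,0.06,0],[0,0,0]],[40,[0,0.09,0],[0,0,0]],[40,[0,0.12,0],[0,0,0]],[40,[0,0.14,0],[0,0,0]],[40,[0,0.15,0],[0,0,0]],[40,[0,0.16,0],[0,0,0]],[40,[0,0.16,0],[0,0,0]]]'

```text
t: 11.05
tool_pos: [0.5488, -0.0573, 0.0134]
orientation: [[-0.008, 1.0, -0.006], [1.0, 0.008, 0.003], [0.004, -0.006, -1.0]]
wrist_force: [-0.9, -0.1, -0.6]
finger_gap: 0.04
```

>>> apply_moves --deltas '[[40,[0,0.01,0],[0,0,0]],[40,[0,0.02,0],[0,0,0]],[40,[0,0.02,0],[0,0,0]]]'

```text
t: 11.3
tool_pos: [0.5487, -0.0565, 0.0135]
orientation: [[-0.008, 1.0, -0.006], [1.0, 0.008, 0.001], [0.001, -0.006, -1.0]]
wrist_force: [-1.0, -5.8, 0.2]
finger_gap: 0.0399
```

>>> apply_moves --deltas '[[40,[0,0.01,0],[0,0,0]],[40,[0,0.02,0],[0,0,0]],[40,[0,0.02,0],[0,0,0]]]'

```text
t: 11.55
tool_pos: [0.5486, -0.0565, 0.0135]
orientation: [[-0.009, 1.0, -0.006], [1.0, 0.009, -0.003], [-0.003, -0.006, -1.0]]
wrist_force: [-0.9, -9.9, -0.6]
finger_gap: 0.0398
```

>>> apply_moves --deltas '[[40,[0,0.02,0],[0,0,0]],[40,[0,0.03,0],[0,0,0]],[40,[0,0.03,0],[0,0,0]]]'

```text
t: 11.8
tool_pos: [0.5486, -0.0564, 0.0137]
orientation: [[-0.01, 1.0, -0.006], [1.0, 0.01, -0.009], [-0.009, -0.006, -1.0]]
wrist_force: [-1.7, -12.9, 0.0]
finger_gap: 0.0397
```

>>> apply_moves --deltas '[[40,[0,-0.1,0],[0,0,0]],[40,[0,-0.3,0],[0,0,0]],[40,[0,-0.5,0],[0,0,0]],[40,[0,-0.6,0.1],[0,0,0]],[40,[0,-0.7,0.4],[0,0,0]],[40,[0,-1,0.8],[0,0,0]],[40,[0,-1,1],[0,0,0]]]'

```text
t: 12.38
tool_pos: [0.549, -0.1585, 0.1164]
orientation: [[-0.008, 1.0, -0.005], [1.0, 0.008, -0.009], [-0.009, -0.005, -1.0]]
wrist_force: [0.5, 0.1, 0.8]
finger_gap: 0.0398
```

>>> apply_moves --deltas '[[40,[-0.2,-0.4,0.3],[0,0,0]],[40,[-0.4,-0.8,0.5],[0,0,0]],[40,[-0.5,-1,0.6],[0,0,0]],[40,[-0.5,-1,0.6],[0,0,0]]]'

```text
t: 12.72
tool_pos: [0.4991, -0.2634, 0.182]
orientation: [[-0.004, 1.0, 0.002], [1.0, 0.004, -0.015], [-0.015, 0.002, -1.0]]
wrist_force: [1.3, -0.8, 0.9]
finger_gap: 0.0402
```

```bash
python3 - <<'E'
from h import *
a=read_camera("top");b=read_camera("side")
o=get_obs(); print(o["t"],o["tool_pos"],o["wrist_force"],pointer("side",b),pointer("top",a))
for x in(.060,-.120): print(x,[((proj("top",O+x*EX+y*EY+[0,0,.026])[0]-[239.6,179.6])*5).round() for y in(-.04,.04)],[((proj("side",O+x*EX+y*EY+[0,0,.026])[0]-[264.6,194.6])*5).round() for y in(-.04,.04)])
A=cv2.resize(a[180:256,240:325],(425,380),interpolation=2);B=cv2.resize(b[195:271,265:335],(350,380),interpolation=2)
cv2.imwrite("pics/g6.png",np.hstack([B,A]))
E
```

```text
12.8167 [ 0.49925299 -0.25992486  0.17853854] [-0.23098014 -0.12488908 -0.1807061 ] (np.float64(7.081062154742294), 19, (np.int64(291), np.int64(299), np.int64(217), np.int64(227))) (np.float64(6.86850797063052), 22, (np.int64(272), np.int64(277), np.int64(207), np.int64(213)))
0.06 [array([101., 116.]), array([ 97., 253.])] [array([ 85., 280.]), array([203., 320.])]
-0.12 [array([410., 119.]), array([409., 257.])] [array([202.,  88.]), array([311., 120.])]
```

View pics/g6.png

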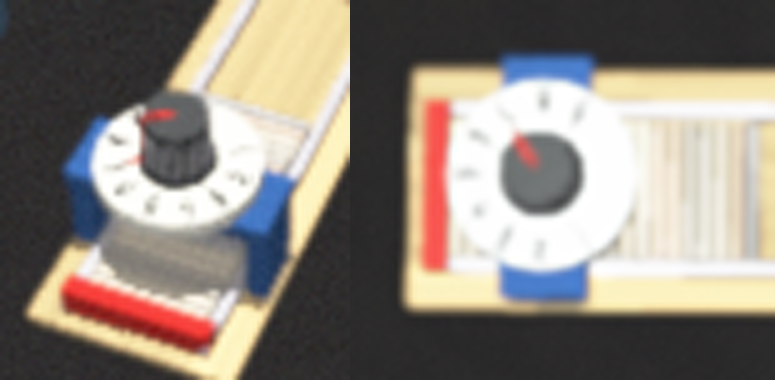

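The panel's front touches the red stop in the side view. In the top view its rear end is at about u=400–408 (410 predicted for home), and the pointer is at 7.

```bash
python3 -c "
from plant import *
print(close_job())"
```

```text
the job is handed in; nothing more can be done
None
```

I turned the collar to 7 and released it. Then I pushed the paper-rod panel along the track, under the bar, until it stopped against the red end stop. The job was handed in at about 12.9 s, with the gripper well clear of everything.

- **Pointer:** after the push it read 7.08 in the side view and 6.87 in the top view. These match the readings from before the push, so the collar did not move. The two views differ by about 0.2 of a number, which is within the calibration error. At the start the pointer read about 2.4 to 2.5 rather than a clean number. I therefore corrected the turn from the pictures: about 134° in all.
- **Panel:** it stopped moving and the push force rose to 13 N. The side view shows its front at the stop. Its rear end is within about 5 mm of the home position calculated from the calibration.
- **Other things:** the arm's path was clear of the other things on the desk, but I did not take a final picture to check them.

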